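Pack a specimen tube for dispatch

TASK

Pack the short, wide-capped specimen tube for dispatch, from the outside in: first stand the open canister in the well of the foam base, then take the specimen tube from the rack and lower it (do not drop it) into the canister, put the canister's cap on right down to the shoulder, and last set the foam top over it so that it rests flat on the base with its sides in line with the base's sides. Leave the two tall tubes in the rack, and the reagent bottle and the specimen pot, where they are.

Things in the scene. Friction and masses are not known exactly. Their poses are not given: they have to be found in the camera images.
- foam_base: Lower half of the rigid grey foam shipper, fixed to the bench: square block 100 x 100 x 50 mm high with a round well, 50 mm across and 35 mm deep, in its top (well floor 15 mm above the bench). Origin: centre of its underside; z up, x and y along its sides.
- canister: Loose white canister, open top, 76 mm tall, 90 g, paper label. Body 44 mm across (foot bevelled to 34) up to a shoulder 62 mm above its underside; above it a neck 32 mm across, 27 at the rim. Hole 22 mm across down to a floor 14 mm above the underside. Origin: centre of underside, z up. Grip the body; in the base all above 35 mm from its underside is out of the well.
- specimen: Specimen tube to pack, loose, upright in one of the rack's three used holes, 18 g: the shortest tube with the widest cap. 92 mm tall; round-bottomed clear body 16 mm across, blue ribbed screw cap 23 mm across over the top 22 mm. Origin: its lowest point, z up. Standing in the canister, its cap (70 to 92 mm up) is clear above the rim (62 mm up the tube).
- canister_cap: Cap of the canister, loose, mouth down on the bench: white ribbed plastic cylinder 44 mm across, 52 mm tall, 30 g, flat closed top, hollow below (38 mm across, 49 mm deep). Slips loosely over the canister's neck, lower edge on the shoulder, covering the tube's cap. Origin: centre of its lower edge, z up.
- foam_top: Upper half of the shipper, loose, hollow side down, 60 g: grey block 100 x 100 x 96 mm high with a grip bar on top (70 mm along x, 36 along y, 28 high; 124 mm overall). Round hollow below, 60 mm across, 82 deep, goes over the capped canister (then 129 mm above the bench). Origin: centre of underside, z up. Goes on the base either way round, underside then 50 mm above the bench.
- rack: White tube rack fixed to the bench, 60 mm deep (x), 173 mm long (y), 58 mm high, two rows of seven holes. The three tubes stand in the row at x = -13 mm, at y = -46, 0 and 46 mm, bottoms 5 mm above the bench; other holes are empty, so tubes can be gripped across the rack (along x). Origin: centre of underside, z up.
- tall_tube_a: A tall blood tube in the rack, loose, to be left alone: 118 mm tall, 16 mm across, narrow blue closure 17 mm across. Origin: lowest point, z up.
- tall_tube_b: The other tall blood tube in the rack, exactly like tall_tube_a, to be left alone. Origin: lowest point, z up.
- reagent_bottle: Bystander, loose: amber reagent bottle with a black cap, 54 mm across, 115 mm tall. Origin: centre of its underside, z up.
- specimen_pot: Bystander, loose: white specimen pot with a yellow lid, 60 mm across, 70 mm tall. Origin: centre of its underside, z up.
There are look-alikes about, which are no part of the job. What is shaped like the canister but red is not meant.

How it is judged:
On the way, in this order (a step that is already met when the one before it is completed fails the run):
1. the empty canister stands in the well of the foam base, let go (horizontal distance between canister and foam_base below 0.008 m and z of canister in the frame of foam_base between 0.01 and 0.02 m and angle between canister's own z axis and vertical below 0.12 rad and contact force between the fingers and canister below 0.05 N and linear speed of canister below 0.01 m/s), for 0.2 s.
2. the specimen tube stands in the canister in the base, let go (horizontal distance between canister and foam_base below 0.008 m and z of canister in the frame of foam_base between 0.01 and 0.02 m and angle between canister's own z axis and vertical below 0.12 rad and horizontal distance between specimen and canister below 0.01 m and z of specimen in the frame of canister between 0.008 and 0.02 m and angle between specimen's own z axis and vertical below 0.25 rad and contact force between the fingers and specimen below 0.05 N and linear speed of specimen below 0.01 m/s), for 0.2 s.
3. the cap sits on the canister's shoulder over the tube, let go (horizontal distance between canister and foam_base below 0.008 m and z of canister in the frame of foam_base between 0.01 and 0.02 m and angle between each of canister, canister_cap's own z axis and vertical below 0.12 rad and horizontal distance between specimen and canister below 0.01 m and z of specimen in the frame of canister between 0.008 and 0.02 m and angle between specimen's own z axis and vertical below 0.25 rad and horizontal distance between canister_cap and canister below 0.008 m and z of canister_cap in the frame of canister between 0.056 and 0.067 m and contact force between the fingers and canister_cap below 0.05 N and linear speed of canister_cap below 0.01 m/s), for 0.2 s.
At the end, for the whole second after the job is handed in: Canister in the base's well (8 mm), tube on the canister's floor (10 mm), cap on the shoulder (8 mm; heights to about 6 mm), foam top flat on the base (12 mm, sides in line to 0.21 rad). All let go, at rest; tall tubes, bottle and pot upright (0.2 rad), within 30 mm of where they were (horizontal distance between canister and foam_base below 0.008 m and z of canister in the frame of foam_base between 0.01 and 0.02 m and angle between each of canister, canister_cap's own z axis and vertical below 0.12 rad and horizontal distance between specimen and canister below 0.01 m and z of specimen in the frame of canister between 0.008 and 0.02 m and angle between specimen's own z axis and vertical below 0.25 rad and horizontal distance between canister_cap and canister below 0.008 m and z of canister_cap in the frame of canister between 0.056 and 0.067 m and horizontal distance between foam_top and foam_base below 0.012 m and z of foam_top in the frame of foam_base between 0.044 and 0.056 m and angle between foam_top's own z axis and vertical below 0.06 rad and (angle between the x axis of foam_top and the x axis of foam_base, either way round below 0.21 rad or angle between the x axis of foam_top and the y axis of foam_base, either way round below 0.21 rad) and contact force between the fingers and foam_top below 0.05 N and linear speed of each of foam_top, canister, canister_cap, specimen below 0.01 m/s and distance of each of tall_tube_a, tall_tube_b, reagent_bottle, specimen_pot from where it was at the start of the episode below 0.03 m and angle between each of tall_tube_a, tall_tube_b, reagent_bottle, specimen_pot's own z axis and vertical below 0.2 rad); the robot touches nothing.
It fails at once if the specimen tube is dropped down the canister (faster than 0.6 m/s inside it) (horizontal distance between specimen and canister below 0.015 m and z of specimen in the frame of canister between 0 and 0.07 m and linear speed of specimen above 0.6 m/s).
It fails at once if a tall tube, the reagent bottle or the specimen pot is moved more than 30 mm or tipped over 0.5 rad (distance of any of tall_tube_a, tall_tube_b, reagent_bottle, specimen_pot from where it was at the start of the episode above 0.03 m or angle between any of tall_tube_a, tall_tube_b, reagent_bottle, specimen_pot's own z axis and vertical above 0.5 rad).
It also fails if it takes over 115 s, if anything falls off the work surface, if the arm or the gripper's body presses on something with over 40 N, if the wrist force passes 120 N, or if a joint passes its speed limit or range.

ROBOT

A 6-joint arm with a two-finger parallel gripper is mounted at the origin on the work surface. World frame = base frame: x ahead of the robot, y to its left, z up, the work surface at z = 0. Lengths are in m, angles in rad, forces in N, time in s.
With the tool pointing down it reaches from about 0.375 to 0.9 m from the base axis. Payload 3.1 kg.
Tool frame: the origin (TCP) lies at the very end of the fingers, on their centre line; the grasp point (between the pads) lies 19 mm behind it; z points along the fingers, y is the line along which they close (so a half turn about z gives the same grasp; the last joint's range is limited). The gripper opens to 85 mm and grips with 20 to 120 N. Pads are 22 mm wide; open, the fingers measure 114 mm over their backs; the gripper's body (76 mm by 85 mm) begins 54 mm behind the grasp point. The pads swing forward as they close: fully open they stand 13 mm farther back than shut.
Start: joints at [0.944, 0.527, 1.433, -0, 1.181, -0.178], TCP at [0.271, 0.563, 0.231] pointing down, gripper open.
Joint ranges: [-3.08, 3.08], [-0.75, 2.2], [0.22, 2.44], [-1.43, 4.57], [0, 2.65], [-2.85, 2.85]. Speed limits (rad/s): [2.79, 2.79, 3.14, 3.14, 3.14, 3.14].

INTERFACE

Orientations are given as a unit quaternion [x, y, z, w].
In Python, from station import manip gives the robot as it stands.
- The arm moves only by the shell command python3 -m handwheel 'ROWS' [FORCE]. ROWS is JSON, a list of rows, each a list of 7 numbers: the shift along the world's x, y, z in mm, then the turn, a rotation vector about the world's x, y, z in degrees, then the opening, from 0 (shut) to 1 (fully open). A call has exactly 10 rows; each row shifts and turns the commanded pose from where the row before left it; what a row does not reach is not made up. A row lasts 1/8 s, in which the tool goes at most 62.5 mm and 10.7 degrees, less where a joint would pass 70% of its speed; a pose out of reach is approached as far as the arm can. A call is refused whole if a number of a shift passes 62.5 or a number of a turn 10.7, either way. A call with a gripper value outside its range is refused whole. The fingers move at their own pace and stop on an object; FORCE is the grip in N (left out, the last holds). Time passes only in rows, so rows that do not move let the fingers close, or fill a call up. It gives the time, the measured TCP pose, the force, the opening and the grip force at its end, in the units of the state.
- manip.sense(): the state, without advancing time (a new reading comes with each control period).
- manip.snapshot(name): name is "scene" or "top"; returns the picture (480x640x3 uint8, red, green, blue); there is no depth.
- manip.get_calibration(name): a dict with "K" (3x3 intrinsics, pixels), "rvec" (rotation vector, rad) and "tvec" (3), from world to camera coordinates, as OpenCV has them. Camera axes: x right, y down, z forward; pixel columns grow to the right and rows downward; lengths in m; the calibration is good to about 2 mm. A picture is of the moment at which its call begins. get_calibration takes no time and is no camera call.
- manip.sign_off(): hands the job in; it is judged then, once.
The state is a dict: "t": time; "q": joint angles; "qd": joint speeds; "tau": joint torques, N m; "tcp_pos": TCP position; "tool_rot": TCP orientation; "force": force on the tool from outside, world axes, zero at the start; "ft_torque": the same for the moment, N m; "finger_gap": opening from 0.0 (shut) to 1.0 (fully open); "gripper_force": force on a finger pad.
Only numpy, scipy, OpenCV 4.12 (cv2) and the standard library are available. Lean on these libraries where they do the work, as an engineer would, in place of code of your own. Each camera call takes 0.05 s, during which the arm holds its last target. There are 200 camera calls.

## Working session

There is one attempt and no reset: what is moved stays moved. The work goes in short steps, Python scripts to look and compute and a shell command to move; the robot and the scene stay as the last step left them, time stands still between calls to the robot, and variables do not carry over. Pictures are saved under pics/ and viewed, at most 14 in all, crops included, and the job is handed in when it is done.

```bash
mkdir -p pics; cat > h.py <<'E'
import numpy as np, cv2
from station import manip
def cal(n):
    c=manip.get_calibration(n); K=np.array(c["K"],float); R=cv2.Rodrigues(np.array(c["rvec"],float))[0]; t=np.array(c["tvec"],float).ravel()
    return K,R,t
def ray(n,u,v,z):
    K,R,t=cal(n); C=-R.T@t; d=R.T@np.linalg.solve(K,[u,v,1.]); return C+d*(z-C[2])/d[2]
def proj(n,p):
    K,R,t=cal(n); q=K@(R@np.array(p,float)+t); return q[:2]/q[2]
def snap(n,f=None):
    a=manip.snapshot(n); b=cv2.cvtColor(a,cv2.COLOR_RGB2BGR)
    if f: cv2.imwrite("pics/"+f,b)
    return b
E
python3 - <<'E'
from h import *
snap("scene","s0.png");snap("top","t0.png")
for n in("scene","top"):
    K,R,t=cal(n);print(n,K.round(1).tolist(),(-R.T@t).round(3),R.round(2).tolist())
s=manip.sense();print(s["tcp_pos"],s["tool_rot"],s["finger_gap"],s["t"])
E
```

```text
scene [[453.3, 0.0, 318.4], [0.0, 453.3, 232.3], [0.0, 0.0, 1.0]] [ 1.116 -0.449  0.634] [[0.57, 0.82, 0.02], [0.53, -0.35, -0.77], [-0.63, 0.45, -0.63]]
top [[557.7, 0.0, 313.1], [0.0, 557.7, 241.8], [0.0, 0.0, 1.0]] [ 0.399 -0.064  1.458] [[-0.02, -1.0, -0.02], [-1.0, 0.02, -0.09], [0.09, 0.02, -1.0]]
[0.27075898 0.5625664  0.23043192] [ 2.22540505e-01  9.74922929e-01 -9.24885382e-04 -3.88847809e-04] 0.9986940521555094 0.1
```

View pics/s0.png

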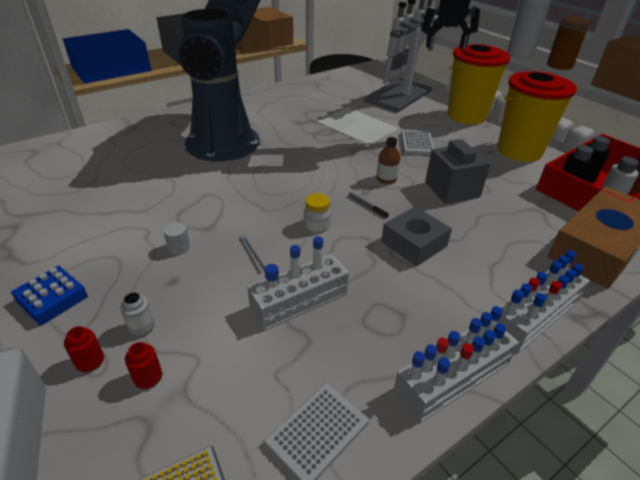

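View pics/t0.png

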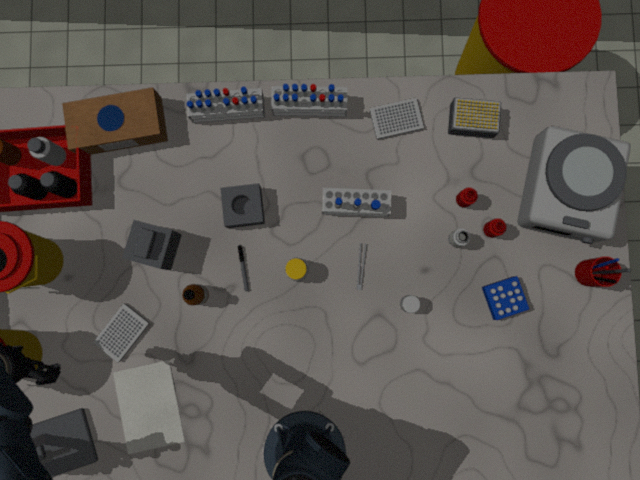

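The scene shows a white canister (scene 137,313; top 461,238) with two red look-alikes. The white cap is at scene 176,238 and top 411,304. The base is at top 242,205, the foam top at 153,246, and the rack at 357,202. For the tube there are three candidates in the rack at top (338,202), (357,203) and (376,204). The scene view shows (271,275) as the shortest with the widest cap. I'll confirm this in an enlarged crop.

```bash
python3 - <<'E'
from h import *
s=cv2.imread("pics/s0.png");t=cv2.imread("pics/t0.png")
def c(i,u,v,w,h,W=400,H=300): return cv2.resize(i[v-h//2:v+h//2,u-w//2:u+w//2],(W,H),interpolation=cv2.INTER_CUBIC)
cv2.imwrite("pics/c0.png",np.vstack([np.hstack([c(s,296,275,120,90),c(s,155,275,120,90)]),np.hstack([c(t,357,202,80,60),c(t,440,270,100,76)])]))
E
```

```text
(no output)
```

View pics/c0.png

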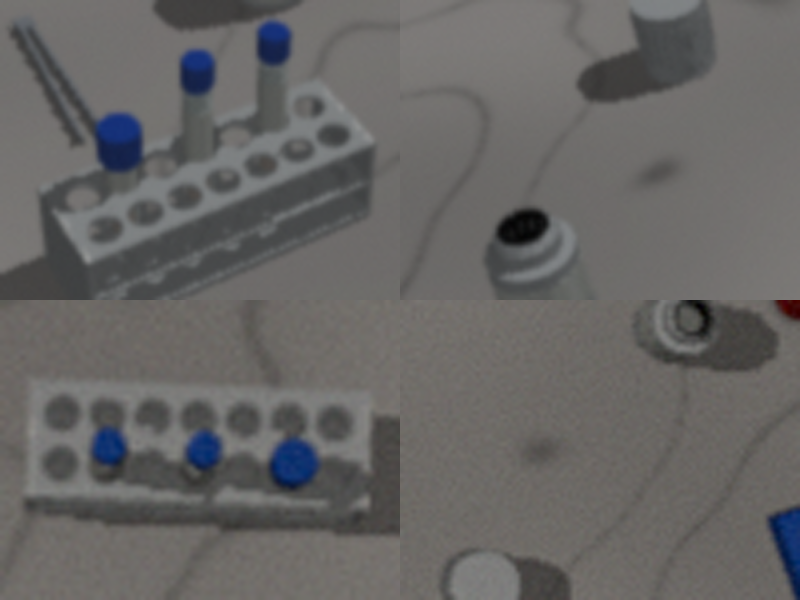

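The crop confirms the picks. The widest, shortest blue cap is at top (375.6,204.6). The white open canister is at top (462.7,237), and the other two of that shape are red. The cap is at top (410,304). Next I measure.

```bash
python3 - <<'E'
from h import *
t=cv2.imread("pics/t0.png");s=cv2.imread("pics/s0.png")
def blobs(img,mask,lo,box):
    x0,y0,x1,y1=box;m=np.zeros_like(mask);m[y0:y1,x0:x1]=mask[y0:y1,x0:x1]
    n,l,st,ce=cv2.connectedComponentsWithStats(m.astype(np.uint8))
    return [(st[i,4],ce[i],(l==i)) for i in range(1,n) if st[i,4]>=lo]
def blue(i):
    i=i.astype(int);return (i[...,0]>i[...,2]+40)
print("blue top")
for a,c,_ in blobs(t,blue(t),15,(320,185,395,222)):print(a,c.round(1),ray("top",*c,.097).round(4),ray("top",*c,.123).round(4))
print("blue scene")
for a,c,_ in blobs(s,blue(s),15,(250,225,340,300)):print(a,c.round(1),ray("scene",*c,.086).round(4),ray("scene",*c,.112).round(4))
g=cv2.cvtColor(t,cv2.COLOR_BGR2GRAY)
print("dark col",t[205,225],t[190,242],t[235,150],t[240,200], t[304,411],t[320,411],t[195,325], t[237,462],t[237,452])
for nm,box in(("base",(212,175,272,235)),("ftop",(118,210,190,280))):
    for a,c,m in blobs(t,g<88,60,box):
        cnt=max(cv2.findContours(m.astype(np.uint8),0,2)[0],key=cv2.contourArea)
        r=cv2.minAreaRect(cnt);print(nm,a,c.round(1),r,cv2.approxPolyDP(cnt,4,True)[:,0].tolist())
print("cap")
for a,c,_ in blobs(t,g>135,30,(395,290,425,318)):print(a,c.round(1),ray("top",*c,.052).round(4))
for a,c,_ in blobs(t,g>135,20,(445,222,475,252)):print("can",a,c.round(1),ray("top",*c,.076).round(4),ray("top",*c,.062).round(4))
for thr in(45,60):
  for a,c,_ in blobs(s,cv2.cvtColor(s,cv2.COLOR_BGR2GRAY)<thr,15,(115,285,150,310)):print("canhole",a,c.round(1),ray("scene",*c,.074).round(4))
cv2.imwrite("pics/c1.png",np.hstack([cv2.resize(t[175:235,212:272],(400,400),interpolation=cv2.INTER_CUBIC),cv2.resize(t[212:278,118:184],(400,400),interpolation=cv2.INTER_CUBIC)]))
E
```

```text
blue top
37 [338.4 200.8] [ 0.6285 -0.0991  0.097 ] [ 0.6241 -0.0985  0.123 ]
38 [357.3 201.4] [ 0.6258 -0.1456  0.097 ] [ 0.6215 -0.1441  0.123 ]
69 [375.3 204.1] [ 0.6181 -0.1896  0.097 ] [ 0.6139 -0.1872  0.123 ]
blue scene
96 [317.8 241.9] [ 0.5933 -0.0776  0.086 ] [ 0.618  -0.0953  0.112 ]
104 [294.8 250.7] [ 0.5907 -0.1265  0.086 ] [ 0.6156 -0.1418  0.112 ]
189 [271.3 271.6] [ 0.6144 -0.1892  0.086 ] [ 0.6381 -0.2016  0.112 ]
dark col [69 67 62] [70 68 69] [68 67 68] [59 65 67] [124 122 124] [110 115 117] [115 114 114] [81 87 84] [96 96 96]
base 2137 [246.5 206.8] ((247.22775268554688, 206.77720642089844), (45.174686431884766, 50.84640121459961), 84.2894058227539) [[271, 189], [258, 183], [221, 188], [224, 226], [271, 227]]
ftop 2988 [154.1 249.1] ((153.5, 249.5), (59.0, 71.0), 90.0) [[118, 244], [118, 279], [130, 279], [132, 260], [189, 273], [189, 233], [134, 220], [126, 246]]
cap
canhole 114 [131.3 297.7] [ 0.5303 -0.4053  0.074 ]
canhole 130 [131.1 297.9] [ 0.5306 -0.4058  0.074 ]
```

View pics/c1.png

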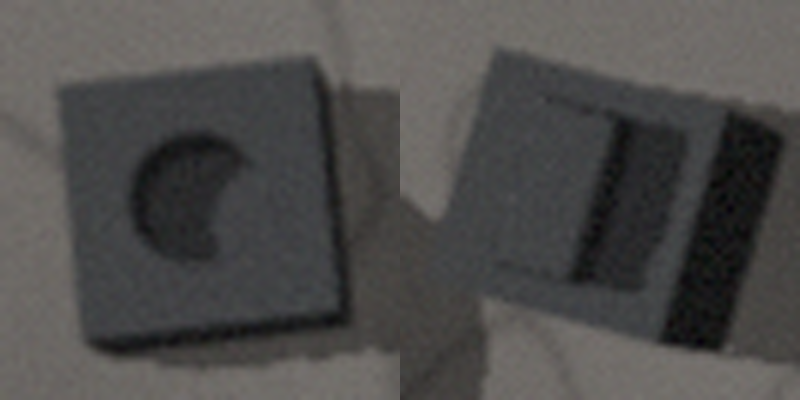

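c1 shows the base's top face with crop corners (58,88), (315,55), (343,320), (88,340), and the foam top's block and bar.

```bash
python3 - <<'E'
from h import *
b=np.array([(58,88),(315,55),(343,320),(88,340)])/6.667+[212,175]
P=np.array([ray("top",*p,.05) for p in b]);print("base",P.round(4).tolist(),P.mean(0).round(4))
for i in range(4):
    d=P[(i+1)%4]-P[i];print(np.linalg.norm(d).round(4),np.degrees(np.arctan2(d[1],d[0])).round(1))
print("well",ray("top",212+196/6.667,175+196/6.667,.05))
f=np.array([(98,47),(332,105),(262,343)])/6.06+[118,212]
P=np.array([ray("top",*p,.096) for p in f]);print("ftop",P.round(4).tolist(),(P[0]+P[2])/2)
for i in range(2):
    d=P[i+1]-P[i];print(np.linalg.norm(d).round(4),np.degrees(np.arctan2(d[1],d[0])).round(1))
q=np.array([(145,95),(225,115),(175,280),(97,262)])/6.06+[118,212]
P=np.array([ray("top",*p,.124) for p in q]);print("bar",P.round(4).tolist(),P.mean(0))
for i in range(4):
    d=P[(i+1)%4]-P[i];print(np.linalg.norm(d).round(4),np.degrees(np.arctan2(d[1],d[0])).round(1))
print("cap",ray("top",411,303.7,.052),"can",ray("top",461.5,237.6,.066))
t=cv2.imread("pics/t0.png");s=cv2.imread("pics/s0.png")
def circ(img,u,v,h,lo,hi,n):
    g=cv2.cvtColor(img,cv2.COLOR_BGR2GRAY)[v-h:v+h,u-h:u+h];g=cv2.resize(g,None,fx=6,fy=6,interpolation=cv2.INTER_CUBIC)
    c=cv2.HoughCircles(cv2.normalize(g,None,0,255,32),cv2.HOUGH_GRADIENT,1,200,param1=120,param2=15,minRadius=lo*6,maxRadius=hi*6)
    if c is None: return print(n,"none")
    x,y,r=c[0,0];print(n,u-h+(x+.5)/6-.5,v-h+(y+.5)/6-.5,r/6); return u-h+(x+.5)/6-.5,v-h+(y+.5)/6-.5
c=circ(t,411,304,16,7,11,"cap");c and print(ray("top",*c,.052))
c=circ(t,461,238,14,6,11,"can");c and print(ray("top",*c,.066))
c=circ(t,242,205,16,8,12,"well");c and print(ray("top",*c,.05))
P=[ray("top",*p,.058) for p in ((317+28/5,172+82/5),(317+370/5,172+95/5),(317+370/5,172+197/5),(317+28/5,172+192/5))]
print("rack",np.round(P,4).tolist(),np.mean(P,0))
print("proj scene can rim",proj("scene",[.5303,-.4053,.076]), "cap top scene check",ray("scene",177,226,.052))
print("bystander",ray("top",296,269,.07),ray("top",193,295,.115))
E
```

```text
base [[0.6764, 0.2009, 0.05], [0.6869, 0.1015, 0.05], [0.5838, 0.0919, 0.05], [0.5783, 0.1898, 0.05]] [0.6313 0.146  0.05  ]
0.1 -84.0
0.1035 -174.7
0.0981 93.2
0.0987 6.4
well [0.63306675 0.14786827 0.05      ]
ftop [[0.5933, 0.4081, 0.096], [0.5672, 0.3116, 0.096], [0.4707, 0.3399, 0.096]] [0.53199087 0.37397994 0.096     ]
0.0999 -105.2
0.1006 163.7
bar [[0.5695, 0.3792, 0.124], [0.5607, 0.3469, 0.124], [0.495, 0.3666, 0.124], [0.5029, 0.3979, 0.124]] [0.53202179 0.37266591 0.124     ]
0.0335 -105.2
0.0685 163.4
0.0323 75.9
0.0692 -15.7
cap [ 0.37191636 -0.27498139  0.052     ] can [ 0.5334251 -0.4043295  0.066    ]
cap 411.0 304.0 8.666667
[ 0.37117249 -0.27495399  0.052     ]
can 459.5 238.16667 6.15
[ 0.53211849 -0.39930914  0.066     ]
well 240.5 204.16667 10.083333
[0.63372255 0.15017074 0.05      ]
rack [[0.6679, -0.0608, 0.058], [0.6569, -0.234, 0.058], [0.6047, -0.2323, 0.058], [0.6114, -0.0596, 0.058]] [ 0.63521527 -0.14669286  0.058     ]
proj scene can rim [131.02408241 296.83741032] cap top scene check [ 0.3623821  -0.26700695  0.052     ]
bystander [0.46380285 0.00980246 0.07      ] [0.40438255 0.25684745 0.115     ]
```

```bash
python3 -m handwheel '[[30,-54,0,0,0,-2,1],[30,-54,0,0,0,-2,1],[30,-54,0,0,0,-2,1],[30,-54,0,0,0,-2,1],[30,-54,0,0,0,-2,1],[30,-54,0,0,0,-2,1],[30,-54,0,0,0,-2,1],[30,-54,0,0,0,-2,1],[30,-54,0,0,0,-2,1],[30,-54,0,0,0,-2,1]]' 40 && python3 -m handwheel '[[-5,-53,0,0,0,0,1],[-5,-53,0,0,0,0,1],[-5,-53,0,0,0,0,1],[-5,-53,0,0,0,0,1],[-5,-53,0,0,0,0,1],[-5,-53,0,0,0,0,1],[-5,-53,0,0,0,0,1],[-5,-53,0,0,0,0,1],[0,0,-50,0,0,0,1],[0,0,-40,0,0,0,1]]'
```

```text
t: 1.35
tcp_pos: [0.5716, 0.0212, 0.231]
tool_rot: [0.389, 0.921, 0.0, -0.0]
force: [1.4, 1.2, -0.4]
finger_gap: 1.003
gripper_force: 0.0
t: 2.6
tcp_pos: [0.5302, -0.4016, 0.1393]
tool_rot: [0.389, 0.921, 0.0, -0.001]
force: [-0.3, -0.1, -0.3]
finger_gap: 1.002
gripper_force: 0.0
```

```bash
python3 -m handwheel '[[2,-3,-20,0,0,0,1],[0,0,-25,0,0,0,1],[0,0,-25,0,0,0,1],[0,0,-20,0,0,0,1],[0,0,-15,0,0,0,1],[0,0,0,0,0,0,1],[0,0,0,0,0,0,0.3],[0,0,0,0,0,0,0.3],[0,0,0,0,0,0,0.3],[0,0,0,0,0,0,0.3]]' 40; python3 - <<'E'
from h import *
s=snap("scene","s1.png");t=snap("top","t1.png")
cv2.imwrite("pics/c2.png",np.hstack([cv2.resize(s[250:370,60:180],(400,400)),cv2.resize(t[190:270,420:500],(400,400))]))
E
```

```text
t: 3.85
tcp_pos: [0.5339, -0.4046, 0.0377]
tool_rot: [0.388, 0.921, -0.0, 0.001]
force: [-0.4, 1.1, 5.6]
finger_gap: 0.506
gripper_force: 41.1
```

View pics/c2.png

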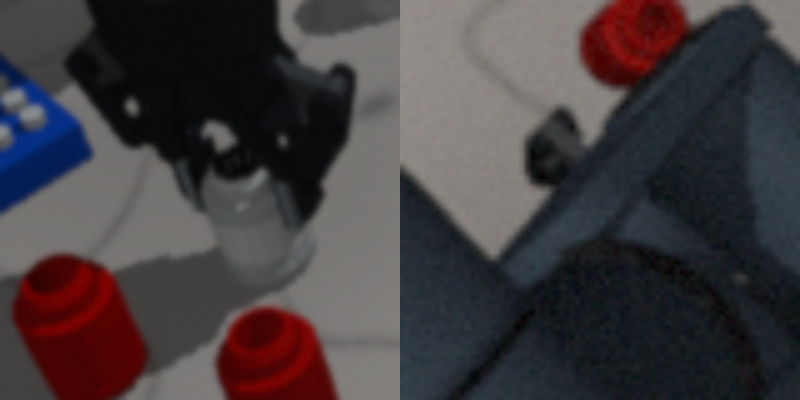

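The c2 picture shows the white canister held between the fingers, gap 43 mm, with the red ones untouched. Lift and carry.

```bash
python3 -m handwheel '[[0,0,40,0,0,0,0.3],[0,0,60,0,0,0,0.3],[0,0,60,0,0,0,0.3],[12,55,10,0,0,0,0.3],[12,55,0,0,0,0,0.3],[12,55,0,0,0,0,0.3],[12,55,0,0,0,0,0.3],[12,55,0,0,0,0,0.3],[12,55,0,0,0,0,0.3],[12,55,0,0,0,0,0.3]]' && python3 -m handwheel '[[5,55,0,0,0,0,0.3],[5,55,0,0,0,0,0.3],[4,56,0,0,0,0,0.3],[0,0,-40,0,0,0,0.3],[0,0,-40,0,0,0,0.3],[0,0,0,0,0,0,0.3],[0,0,0,0,0,0,0.3],[0,0,0,0,0,0,0.3],[0,0,0,0,0,0,0.3],[0,0,0,0,0,0,0.3]]';python3 - <<'E'
from h import *
s=snap("scene","s2.png")
p=manip.sense()["tcp_pos"];u,v=proj("scene",p).astype(int);print(p,u,v, proj("scene",[*p[:2],p[2]-.0377]))
cv2.imwrite("pics/c3.png",cv2.resize(s[v-70:v+80,u-100:u+100],(800,600),interpolation=cv2.INTER_CUBIC));print(u-100,v-70)
E
```

```text
t: 5.2
tcp_pos: [0.6169, -0.0171, 0.2059]
tool_rot: [0.389, 0.921, -0.0, -0.0]
force: [0.1, -1.0, -0.7]
finger_gap: 0.504
gripper_force: 41.1
t: 6.45
tcp_pos: [0.6316, 0.147, 0.1273]
tool_rot: [0.389, 0.921, 0.0, 0.001]
force: [0.6, 0.8, -0.2]
finger_gap: 0.504
gripper_force: 41.1
[0.63141061 0.14702139 0.12701361] 422 196 [419.86939276 211.3781461 ]
322 126
```

View pics/c3.png

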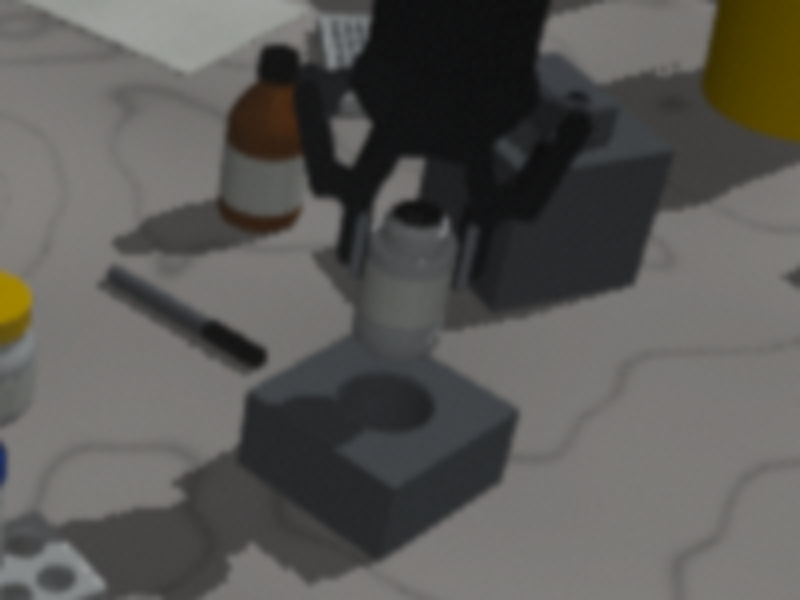

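```bash
python3 - <<'E'
from h import *
L=lambda x,y:(322+x/4-.4,126+y/4-.4)
print("well",ray("scene",*L(385,402),.05))
print("corners",[ray("scene",*L(*p),.05).round(4).tolist() for p in((246,400),(357,335),(518,410),(393,486))],np.mean([ray("scene",*L(*p),.05) for p in((246,400),(357,335),(518,410),(393,486))],0))
print("rim",ray("scene",*L(418,213),.1650))
print("shoulder L,R mid", ray("scene",*L(412,250),.151))
E
```

```text
well [0.63153365 0.14989433 0.05      ]
corners [[0.5905, 0.09, 0.05], [0.5803, 0.1787, 0.05], [0.6744, 0.2035, 0.05], [0.6822, 0.1061, 0.05]] [0.63184137 0.14455933 0.05      ]
rim [0.62895354 0.14905459 0.165     ]
shoulder L,R mid [0.63660437 0.14071023 0.151     ]
```

c3 shows the canister held upright right above the well, with its rim at crop (418,213) and the well at (385,402). Both agree within about 3 mm, so I lower it.

```bash
python3 -m handwheel '[[1,1,-15,0,0,0,0.3],[0,0,-15,0,0,0,0.3],[0,0,-10,0,0,0,0.3],[0,0,-8,0,0,0,0.3],[0,0,-8,0,0,0,0.3],[0,0,-7,0,0,0,0.3],[0,0,-6,0,0,0,0.3],[0,0,0,0,0,0,0.3],[0,0,0,0,0,0,0.3],[0,0,0,0,0,0,0.3]]'
```

```text
t: 7.75
tcp_pos: [0.6325, 0.1481, 0.0577]
tool_rot: [0.388, 0.921, 0.0, 0.0]
force: [-0.8, 0.2, -1.2]
finger_gap: 0.505
gripper_force: 41.1
```

```bash
python3 -m handwheel '[[0,0,-3,0,0,0,0.3],[0,0,0,0,0,0,0.3],[0,0,0,0,0,0,0.6],[0,0,0,0,0,0,0.8],[0,0,0,0,0,0,1],[0,0,0,0,0,0,1],[0,0,30,0,0,0,1],[0,0,50,0,0,0,1],[0,0,60,0,0,0,1],[0,0,0,0,0,0,1]]'
```

```text
t: 9.0
tcp_pos: [0.6361, 0.1485, 0.2006]
tool_rot: [0.388, 0.921, 0.003, 0.006]
force: [0.9, -1.1, 1.0]
finger_gap: 0.999
gripper_force: 0.0
```

```bash
python3 -m handwheel '[[-3,-48,0,0,0,-7,0.7],[-3,-48,0,0,0,-7,0.7],[-3,-48,0,0,0,-7,0.7],[-3,-48,0,0,0,-7,0.7],[-3,-48,0,0,0,-7,0.7],[-3,-48,0,0,0,-7,0.7],[-1,-50,0,0,0,-6,0.7],[0,0,-40,0,0,0,0.7],[0,0,-30,0,0,0,0.7],[0,0,0,0,0,0,0.7]]';python3 - <<'E'
from h import *
s=snap("scene","s3.png");print(manip.sense()["tcp_pos"])
cv2.imwrite("pics/c4.png",np.hstack([cv2.resize(s[210:310,230:330],(400,400),interpolation=cv2.INTER_CUBIC),cv2.resize(s[170:270,370:470],(400,400),interpolation=cv2.INTER_CUBIC)]))
E
```

```text
t: 10.25
tcp_pos: [0.6103, -0.1888, 0.1206]
tool_rot: [0.73, 0.684, -0.001, -0.004]
force: [-0.1, 1.1, -0.1]
finger_gap: 0.703
gripper_force: 0.0
[ 0.61195483 -0.18937734  0.12263525]
```

View pics/c4.png

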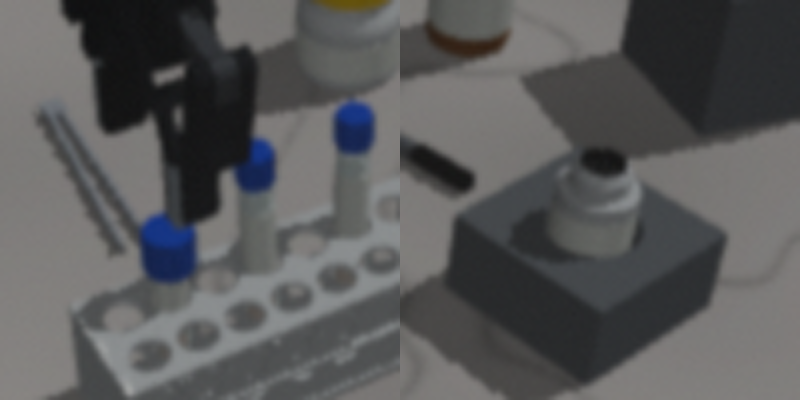

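c4 shows the canister upright in the well, with its rim at scene about (421,210). The open fingers straddle the wide blue cap at scene (272,272).

```bash
python3 - <<'E'
from h import *
print(ray("scene",370+205/4,170+160/4,.091))
E
python3 -m handwheel '[[4,-1,-10,0,0,0,0.7],[0,0,-15,0,0,0,0.7],[0,0,-15,0,0,0,0.7],[0,0,-12,0,0,0,0.7],[0,0,0,0,0,0,0.7],[0,0,0,0,0,0,0.15],[0,0,0,0,0,0,0.15],[0,0,0,0,0,0,0.15],[0,0,0,0,0,0,0.15],[0,0,0,0,0,0,0.15]]' 25
```

```text
[0.63104237 0.15087648 0.091     ]
t: 11.55
tcp_pos: [0.6176, -0.1911, 0.0728]
tool_rot: [0.73, 0.684, 0.0, 0.001]
force: [0.4, 0.0, 0.8]
finger_gap: 0.259
gripper_force: 25.9
```

```bash
python3 -m handwheel '[[0,0,25,0,0,0,0.15],[0,0,45,0,0,0,0.15],[0,0,50,0,0,0,0.15],[0,0,40,0,0,0,0.15],[2,40,0,0,0,0,0.15],[2,50,0,0,0,0,0.15],[2,50,0,0,0,0,0.15],[2,50,0,0,0,0,0.15],[2,50,0,0,0,0,0.15],[2,50,0,0,0,0,0.15]]' && python3 -m handwheel '[[2,50,0,0,0,0,0.15],[0,0,-20,0,0,0,0.15],[0,0,-20,0,0,0,0.15],[0,0,-10,0,0,0,0.15],[0,0,0,0,0,0,0.15],[0,0,0,0,0,0,0.15],[0,0,0,0,0,0,0.15],[0,0,0,0,0,0,0.15],[0,0,0,0,0,0,0.15],[0,0,0,0,0,0,0.15]]';python3 - <<'E'
from h import *
s=snap("scene","s4.png");p=manip.sense()["tcp_pos"];print(p)
i=s.astype(int);m=(i[...,0]>i[...,2]+40);m[:130]=0;m[240:]=0;m[:,:390]=0;m[:,460:]=0
v,u=np.nonzero(m);print(len(u),u.mean(),v.mean(),ray("scene",u.mean(),v.mean(),p[2]-.0678+.081))
cv2.imwrite("pics/c5.png",cv2.resize(s[110:260,350:500],(600,600),interpolation=cv2.INTER_CUBIC))
E
```

```text
t: 12.8
tcp_pos: [0.6286, 0.1007, 0.232]
tool_rot: [0.73, 0.684, -0.0, -0.0]
force: [0.7, -0.8, -0.6]
finger_gap: 0.255
gripper_force: 25.9
t: 14.05
tcp_pos: [0.6312, 0.1491, 0.1824]
tool_rot: [0.73, 0.684, 0.0, 0.0]
force: [0.0, 0.7, -1.3]
finger_gap: 0.256
gripper_force: 25.9
[0.6311216  0.14910718 0.18235761]
77 427.46753246753246 163.1038961038961 [0.62228564 0.1520557  0.19555761]
```

View pics/c5.png

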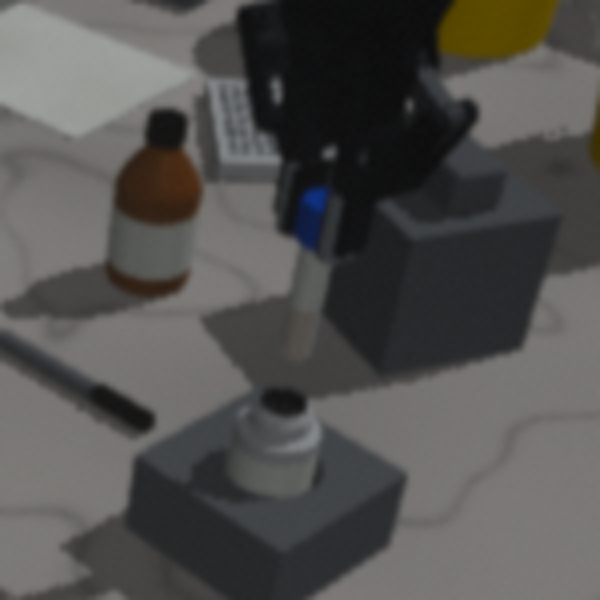

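c5 shows the tube hanging straight above the canister, with its tip at crop (298,360) and the canister mouth at (285,402).

```bash
python3 - <<'E'
from h import *
print(ray("scene",350+298/4-.4,110+358/4-.4,.1160),ray("scene",350+285/4-.4,110+402/4-.4,.091),proj("scene",[.6311,.1491,.1146]),proj("scene",[.632,.149,.091]))
t=snap("top");s0=t[150:260,190:290]
cv2.imwrite("pics/c6.png",cv2.resize(s0,(600,660)[:2],interpolation=cv2.INTER_CUBIC)[:600])
E
```

```text
[0.62988365 0.15422513 0.116     ] [0.63084462 0.14994727 0.091     ] [422.56933203 200.77860428] [420.91699084 210.5373399 ]
```

```bash
python3 -m handwheel '[[1,-2,-10,0,0,0,0.15],[0,0,-6,0,0,0,0.15],[0,0,-4,0,0,0,0.15],[0,0,-4,0,0,0,0.15],[0,0,-4,0,0,0,0.15],[0,0,-4,0,0,0,0.15],[0,0,-4,0,0,0,0.15],[0,0,-2,0,0,0,0.15],[0,0,0,0,0,0,0.15],[0,0,0,0,0,0,0.15]]';python3 - <<'E'
from h import *
s=snap("scene");print(manip.sense()["force"],manip.sense()["tcp_pos"])
cv2.imwrite("pics/c7.png",cv2.resize(s[140:240,370:470],(600,600),interpolation=cv2.INTER_CUBIC))
E
```

```text
t: 15.4
tcp_pos: [0.6323, 0.1471, 0.1445]
tool_rot: [0.73, 0.684, 0.0, 0.0]
force: [-0.1, 0.7, 1.1]
finger_gap: 0.258
gripper_force: 25.9
[ 0.10875079  0.23067739 -0.04036096] [0.63227965 0.14711521 0.1444942 ]
```

View pics/c7.png

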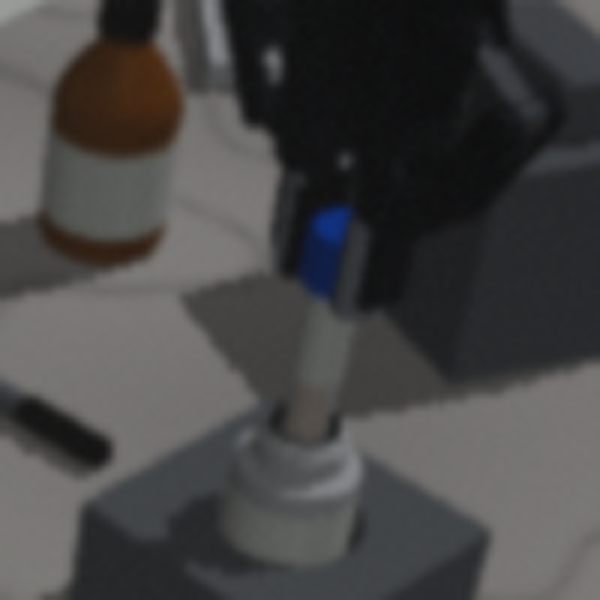

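c7 shows the tube inside the mouth (crop 310,425), with no force on the tool. Continue slowly.

```bash
python3 -m handwheel '[[0,0,-6,0,0,0,0.15],[0,0,-6,0,0,0,0.15],[0,0,-6,0,0,0,0.15],[0,0,-6,0,0,0,0.15],[0,0,-6,0,0,0,0.15],[0,0,-5,0,0,0,0.15],[0,0,-5,0,0,0,0.15],[0,0,-4,0,0,0,0.15],[0,0,0,0,0,0,0.15],[0,0,0,0,0,0,0.15]]'
```

```text
t: 16.7
tcp_pos: [0.6323, 0.1471, 0.1004]
tool_rot: [0.73, 0.684, 0.0, 0.0]
force: [-0.6, 0.1, 0.1]
finger_gap: 0.257
gripper_force: 25.9
```

```bash
python3 -m handwheel '[[0,0,-2,0,0,0,0.15],[0,0,0,0,0,0,0.15],[0,0,0,0,0,0,0.4],[0,0,0,0,0,0,0.7],[0,0,0,0,0,0,0.8],[0,0,0,0,0,0,0.8],[0,0,30,0,0,0,0.8],[0,0,45,0,0,0,0.8],[0,0,50,0,0,0,1],[0,0,0,0,0,0,1]]'
python3 -m handwheel '[[-15,-55,0,0,0,0,1],[-20,-55,0,0,0,0,1],[-25,-55,0,0,0,0,1],[-30,-55,0,0,0,0,1],[-35,-50,0,0,0,0,1],[-40,-45,0,0,0,0,1],[-45,-50,0,0,0,0,1],[-40,-45,0,0,0,0,1],[-10,-12,0,0,0,0,1],[0,0,-60,0,0,0,1]]'
python3 - <<'E'
from h import *
s=snap("scene","s8.png");t=snap("top","t8.png")
cv2.imwrite("pics/c8.png",np.hstack([cv2.resize(s[150:250,370:470],(400,400),interpolation=cv2.INTER_CUBIC),cv2.resize(s[180:280,120:220],(400,400),interpolation=cv2.INTER_CUBIC)]))
i=t.astype(int);m=(i[...,0]>i[...,2]+40);m[:180]=0;m[230:]=0;m[:,:215]=0;m[:,275:]=0
v,u=np.nonzero(m);print(len(u),ray("top",u.mean(),v.mean(),.121))
E
```

```text
t: 17.95
tcp_pos: [0.6353, 0.1474, 0.2287]
tool_rot: [0.73, 0.684, 0.004, 0.004]
force: [-0.2, 0.1, -0.3]
finger_gap: 1.001
gripper_force: 0.0
t: 19.2
tcp_pos: [0.3778, -0.2754, 0.1656]
tool_rot: [0.731, 0.683, -0.0, 0.006]
force: [0.9, 0.4, -1.1]
finger_gap: 1.004
gripper_force: 0.0
77 [0.63591045 0.15062881 0.121     ]
```

View pics/c8.png

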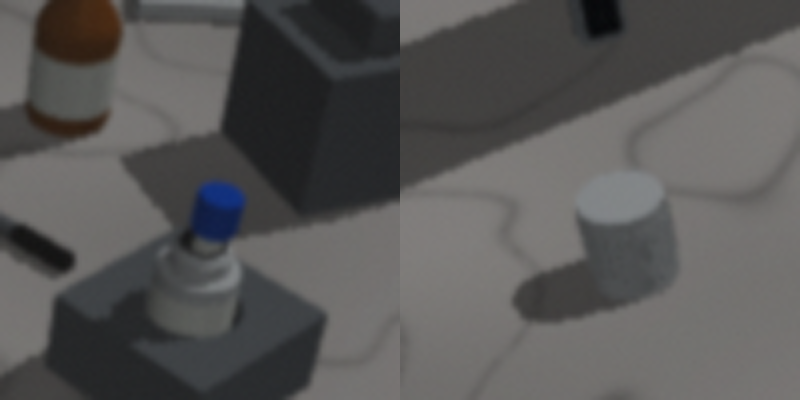

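c8 shows the tube standing in the canister with a slight lean (blue cap at crop 218,210). The canister cap stands untouched at crop (622,197), which is scene (175.2,229).

```bash
python3 - <<'E'
from h import *
print(ray("scene",175.1,228.9,.052),manip.sense()["tcp_pos"],manip.sense()["q"])
E
```

```text
[ 0.3692928  -0.27365815  0.052     ] [ 0.37241775 -0.26758746  0.15846872] [-8.67753184e-01  4.30434867e-01  1.90462660e+00  4.73471363e-04
  8.20818087e-01 -8.02482840e-01]
```

```bash
python3 -m handwheel '[[-1,1,-40,0,0,0,1],[0,0,-35,0,0,0,1],[0,0,-30,0,0,0,1],[0,0,-25,0,0,0,1],[0,0,-10,0,0,0,1],[0,0,0,0,0,0,1],[0,0,0,0,0,0,0.3],[0,0,0,0,0,0,0.3],[0,0,0,0,0,0,0.3],[0,0,0,0,0,0,0.3]]' 30
```

```text
t: 20.55
tcp_pos: [0.3747, -0.2705, 0.0243]
tool_rot: [0.73, 0.684, -0.0, 0.001]
force: [0.4, 1.9, 6.1]
finger_gap: 0.503
gripper_force: 29.8
```

```bash
python3 -m handwheel '[[0,0,40,0,0,0,0.3],[0,0,60,0,0,0,0.3],[0,0,60,0,0,0,0.3],[10,15,15,0,0,0,0.3],[25,45,0,0,0,0,0.3],[25,45,0,0,0,0,0.3],[30,50,0,0,0,0,0.3],[30,50,0,0,0,0,0.3],[30,50,0,0,0,0,0.3],[30,50,0,0,0,0,0.3]]' && python3 -m handwheel '[[30,50,0,0,0,0,0.3],[30,45,0,0,0,0,0.3],[16,24,0,0,0,0,0.3],[0,0,-10,0,0,0,0.3],[0,0,0,0,0,0,0.3],[0,0,0,0,0,0,0.3],[0,0,0,0,0,0,0.3],[0,0,0,0,0,0,0.3],[0,0,0,0,0,0,0.3],[0,0,0,0,0,0,0.3]]';python3 - <<'E'
from h import *
s=snap("scene","s9.png");print(manip.sense()["tcp_pos"])
cv2.imwrite("pics/c9.png",cv2.resize(s[110:260,350:500],(600,600),interpolation=cv2.INTER_CUBIC))
E
```

```text
t: 21.8
tcp_pos: [0.5549, 0.0365, 0.1987]
tool_rot: [0.73, 0.684, 0.0, 0.0]
force: [0.6, 0.2, -0.5]
finger_gap: 0.501
gripper_force: 30.9
t: 23.05
tcp_pos: [0.6304, 0.1537, 0.1884]
tool_rot: [0.73, 0.684, 0.0, 0.0]
force: [0.5, 0.3, -0.7]
finger_gap: 0.499
gripper_force: 30.9
[0.63040095 0.15377474 0.18835004]
```

View pics/c9.png

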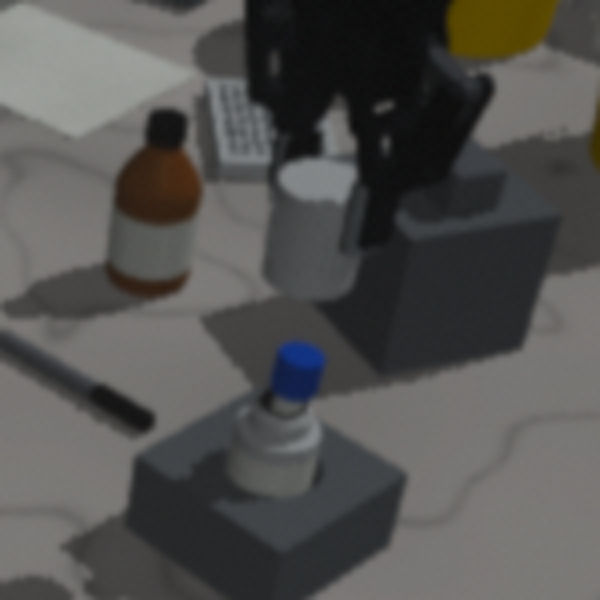

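c9 shows the cap level above the tube: cap top at crop (320,183), lower edge around (308,280), tube top (302,356), shoulder mid (276,440).

```bash
python3 - <<'E'
from h import *
L=lambda x,y:(350+x/4-.4,110+y/4-.4)
for n,x,y,z in(("captop",320,183,.2161),("capbot",308,281,.1641),("tubetop",302,356,.121),("shoulder",276,441,.077)):print(n,ray("scene",*L(x,y),z).round(4))
print(proj("scene",[.6304,.1497,.2161]),L(320,183))
E
```

```text
captop [0.6274 0.1475 0.2161]
capbot [0.6311 0.1485 0.1641]
tubetop [0.6344 0.1513 0.121 ]
shoulder [0.6399 0.1379 0.077 ]
[431.61973914 155.7160128 ] (429.6, 155.35)
```

```bash
python3 -m handwheel '[[3,1,-15,0,0,0,0.3],[0,0,-15,0,0,0,0.3],[0,0,-8,0,0,0,0.3],[0,0,-6,0,0,0,0.3],[0,0,-5,0,0,0,0.3],[0,0,-5,0,0,0,0.3],[0,0,-5,0,0,0,0.3],[0,0,-3,0,0,0,0.3],[0,0,0,0,0,0,0.3],[0,0,0,0,0,0,0.3]]'
```

```text
t: 24.35
tcp_pos: [0.6336, 0.1548, 0.1265]
tool_rot: [0.73, 0.684, 0.0, 0.0]
force: [-0.2, 0.6, -0.7]
finger_gap: 0.501
gripper_force: 30.9
```

```bash
python3 -m handwheel '[[0,0,-4,0,0,0,0.3],[-1,0,-4,0,0,0,0.3],[0,0,-4,0,0,0,0.3],[0,0,-3,0,0,0,0.3],[0,0,-3,0,0,0,0.3],[0,0,-3,0,0,0,0.3],[0,0,-2,0,0,0,0.3],[0,0,0,0,0,0,0.3],[0,0,0,0,0,0,0.3],[0,0,0,0,0,0,0.3]]'
```

```text
t: 25.6
tcp_pos: [0.6324, 0.1548, 0.1033]
tool_rot: [0.73, 0.684, -0.0, -0.0]
force: [-0.3, -0.7, -0.4]
finger_gap: 0.504
gripper_force: 30.9
```

```bash
python3 - <<'E'
from h import *
s=snap("scene","s10.png")
cv2.imwrite("pics/c10.png",cv2.resize(s[140:260,360:480],(600,600),interpolation=cv2.INTER_CUBIC))
E
```

```text
(no output)
```

View pics/c10.png

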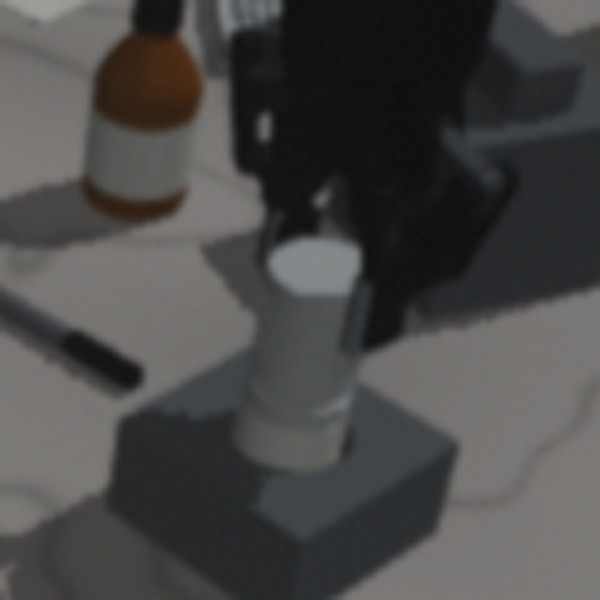

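c10 shows the cap on the canister, in line with it, with its lower edge at the shoulder (crop 300,405). Release.

```bash
python3 -m handwheel '[[0,0,-2,0,0,0,0.3],[0,0,0,0,0,0,0.3],[0,0,0,0,0,0,0.6],[0,0,0,0,0,0,0.8],[0,0,0,0,0,0,1],[0,0,0,0,0,0,1],[0,0,30,0,0,0,1],[0,0,45,0,0,0,1],[0,0,50,0,0,0,1],[0,0,0,0,0,0,1]]'
python3 - <<'E'
from h import *
print(manip.sense()["tcp_pos"],manip.sense()["q"][[0,5]] if hasattr(manip.sense()["q"],"shape") else manip.sense()["q"])
s=snap("scene","s11.png")
cv2.imwrite("pics/c11.png",cv2.resize(s[140:260,360:480],(600,600),interpolation=cv2.INTER_CUBIC))
E
```

```text
t: 26.9
tcp_pos: [0.6355, 0.1551, 0.2316]
tool_rot: [0.73, 0.684, 0.004, 0.003]
force: [0.6, 0.3, -0.7]
finger_gap: 0.998
gripper_force: 0.0
[0.63553197 0.15512724 0.23164101] [0.06888856 0.13350548]
```

View pics/c11.png

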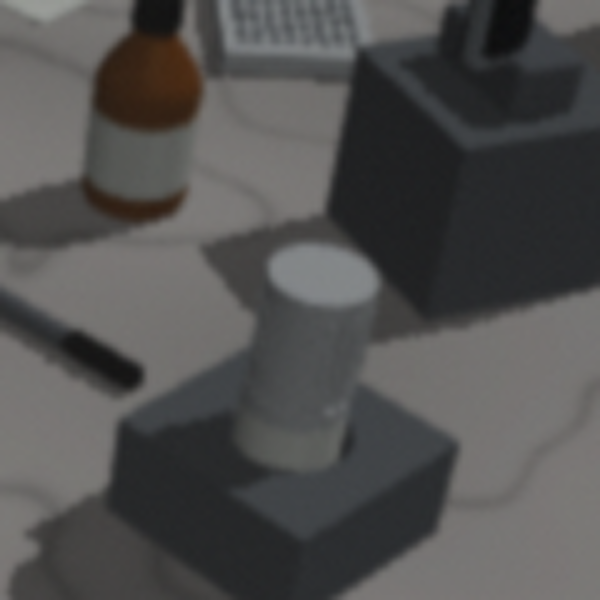

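c11 shows the cap seated level on the shoulder, its top at crop (323,274). Now the foam top.

```bash
python3 - <<'E'
from h import *
print(ray("scene",424.2,194.4,.129))
E
python3 -m handwheel '[[-12,27,0,0,0,9.7,1],[-12,27,0,0,0,9.7,1],[-12,27,0,0,0,9.7,1],[-12,27,0,0,0,9.7,1],[-13,27,0,0,0,9.7,1],[-13,27,0,0,0,9.7,1],[-13,28,0,0,0,9.7,1],[-13,28,0,0,0,9.8,1],[0,0,-40,0,0,0,1],[0,0,0,0,0,0,1]]'
```

```text
[0.6305161  0.15083354 0.129     ]
t: 28.2
tcp_pos: [0.5287, 0.3715, 0.1816]
tool_rot: [0.139, 0.99, -0.003, -0.005]
force: [0.3, -0.3, -0.4]
finger_gap: 0.995
gripper_force: 0.0
```

```bash
python3 -m handwheel '[[0,0,-20,0,0,0,1],[0,0,-20,0,0,0,1],[0,0,-20,0,0,0,1],[0,0,-20,0,0,0,1],[0,0,-8,0,0,0,1],[0,0,0,0,0,0,0.2],[0,0,0,0,0,0,0.2],[0,0,0,0,0,0,0.2],[0,0,0,0,0,0,0.2],[0,0,0,0,0,0,0.2]]' 50
```

```text
t: 29.45
tcp_pos: [0.5332, 0.3731, 0.0993]
tool_rot: [0.139, 0.99, 0.001, 0.001]
force: [0.7, 0.5, 3.8]
finger_gap: 0.418
gripper_force: 55.6
```

```bash
python3 -m handwheel '[[0,0,20,0,0,0,0.2],[0,0,50,0,0,0,0.2],[0,0,60,0,0,0,0.2],[0,0,35,0,0,0,0.2],[16,-37,0,0,0,3.5,0.2],[16,-37,0,0,0,3.5,0.2],[16,-37,0,0,0,3.5,0.2],[17,-37,0,0,0,3.6,0.2],[17,-38,0,0,0,3.6,0.2],[17,-38,0,0,0,3.6,0.2]]' && python3 -m handwheel '[[0,0,-10,0,0,0,0.2],[0,0,0,0,0,0,0.2],[0,0,0,0,0,0,0.2],[0,0,0,0,0,0,0.2],[0,0,0,0,0,0,0.2],[0,0,0,0,0,0,0.2],[0,0,0,0,0,0,0.2],[0,0,0,0,0,0,0.2],[0,0,0,0,0,0,0.2],[0,0,0,0,0,0,0.2]]';python3 - <<'E'
from h import *
s=snap("scene","s12.png");p=manip.sense()["tcp_pos"];print(p)
cv2.imwrite("pics/c12.png",cv2.resize(s[60:260,330:530],(600,600),interpolation=cv2.INTER_CUBIC))
c,a=np.cos(np.radians(5.3)),np.sin(np.radians(5.3))
for z in(p[2]-.0993,p[2]-.0033):
  for i,j in((1,1),(1,-1),(-1,-1),(-1,1)):
    q=proj("scene",[p[0]+.05*(c*i-a*j),p[1]+.05*(a*i+c*j),z]);print(z.round(3),((q-[330,60]+.33)*3).round(0))
E
```

```text
t: 30.7
tcp_pos: [0.6312, 0.1476, 0.2627]
tool_rot: [-0.047, 0.999, 0.0, -0.001]
force: [0.5, 0.4, 0.6]
finger_gap: 0.408
gripper_force: 55.2
t: 31.95
tcp_pos: [0.6314, 0.1487, 0.2533]
tool_rot: [-0.046, 0.999, -0.0, -0.0]
force: [0.1, -0.1, -0.8]
finger_gap: 0.41
gripper_force: 55.2
[0.6314192  0.14873182 0.25330612]
0.154 [400. 381.]
0.154 [300. 438.]
0.154 [179. 367.]
0.154 [279. 317.]
0.25 [435. 247.]
0.25 [330. 299.]
0.25 [198. 233.]
0.25 [304. 188.]
```

View pics/c12.png

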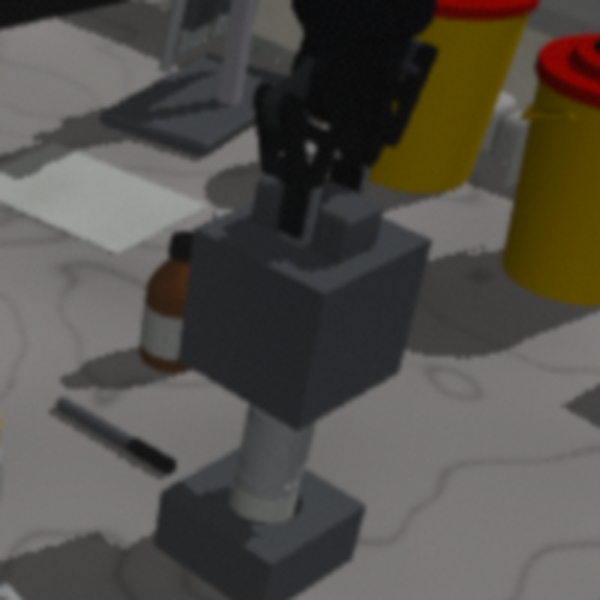

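c12 shows the foam top level and in line with the base, right over the capped canister: near bottom corner at crop (298,429), base near corner at (272,555). Lower it in two stages.

```bash
python3 -m handwheel '[[2,0,-12,0,0,0,0.2],[0,0,-10,0,0,0,0.2],[0,0,-6,0,0,0,0.2],[0,0,-6,0,0,0,0.2],[0,0,-6,0,0,0,0.2],[0,0,-6,0,0,0,0.2],[0,0,-6,0,0,0,0.2],[0,0,-6,0,0,0,0.2],[0,0,-2,0,0,0,0.2],[0,0,0,0,0,0,0.2]]'
```

```text
t: 33.25
tcp_pos: [0.6334, 0.1488, 0.1932]
tool_rot: [-0.046, 0.999, -0.0, -0.0]
force: [-0.6, 1.0, 0.2]
finger_gap: 0.411
gripper_force: 55.2
```

```bash
python3 -m handwheel '[[0,0,-8,0,0,0,0.2],[0,0,-8,0,0,0,0.2],[0,0,-7,0,0,0,0.2],[0,0,-6,0,0,0,0.2],[0,0,-5,0,0,0,0.2],[0,0,-4,0,0,0,0.2],[0,0,-3,0,0,0,0.2],[0,0,-1,0,0,0,0.2],[0,0,0,0,0,0,0.2],[0,0,0,0,0,0,0.2]]'
```

```text
t: 34.5
tcp_pos: [0.6336, 0.1488, 0.1515]
tool_rot: [-0.046, 0.999, -0.0, 0.0]
force: [-0.2, 0.2, -0.9]
finger_gap: 0.414
gripper_force: 55.2
```

```bash
python3 -m handwheel '[[0,0,-1.5,0,0,0,0.2],[0,0,0,0,0,0,0.2],[0,0,0,0,0,0,0.5],[0,0,0,0,0,0,0.8],[0,0,0,0,0,0,1],[0,0,0,0,0,0,1],[0,0,30,0,0,0,1],[0,0,50,0,0,0,1],[0,0,50,0,0,0,1],[0,0,0,0,0,0,1]]'
python3 -m handwheel '[[-10,55,0,0,0,0,1],[-10,55,0,0,0,0,1],[-10,55,0,0,0,0,1],[-10,55,0,0,0,0,1],[0,40,0,0,0,0,1],[0,0,0,0,0,0,1],[0,0,0,0,0,0,1],[0,0,0,0,0,0,1],[0,0,0,0,0,0,1],[0,0,0,0,0,0,1]]'
python3 - <<'E'
from h import *
t=snap("top","t13.png");s=snap("scene","s13.png")
t0=cv2.imread("pics/t0.png");g=cv2.GaussianBlur(cv2.cvtColor(t,cv2.COLOR_BGR2GRAY),(3,3),0)
m=(g<88).astype(np.uint8);m[:165]=0;m[245:]=0;m[:,:205]=0;m[:,290:]=0
c=max(cv2.findContours(m,0,2)[0],key=cv2.contourArea);print("dark",cv2.contourArea(c),cv2.approxPolyDP(c,3,True)[:,0].tolist())
cc=lambda p,z:((proj("top",p)).round(1))
a=np.radians(5.3);co,si=np.cos(a),np.sin(a)
print("pred top corners",[cc([.632+.05*(co*i-si*j),.148+.05*(si*i+co*j),.146],0).tolist() for i,j in((1,1),(1,-1),(-1,-1),(-1,1))])
print("pred scene",[[proj("scene",[.632+.05*(co*i-si*j),.148+.05*(si*i+co*j),z]).round(1).tolist() for i,j in((1,1),(1,-1),(-1,-1))] for z in(.146,.05)])
gs=cv2.cvtColor(s,cv2.COLOR_BGR2GRAY);ms=(gs<80).astype(np.uint8);ms[:140]=0;ms[275:]=0;ms[:,:375]=0;ms[:,455:]=0
c=max(cv2.findContours(ms,0,2)[0],key=cv2.contourArea);print("scene",cv2.approxPolyDP(c,3,True)[:,0].tolist())
s0=cv2.imread("pics/s0.png")
def blob(i,f,b):
    x0,y0,x1,y1=b;k=i[y0:y1,x0:x1].astype(int);v,u=np.nonzero(f(k));return len(u),(u.mean()+x0).round(1),(v.mean()+y0).round(1)
bl=lambda k:k[...,0]>k[...,2]+40
for n,i in(("0",s0),("now",s)):print(n,"tubes",blob(i,bl,(306,225,340,262)),blob(i,bl,(283,235,305,270)),"pot",blob(i,lambda k:k[...,2]>k[...,0]+60,(295,185,340,215)),"bottle",blob(i,lambda k:k[...,2]>k[...,0]+25,(370,140,410,190)))
E
```

```text
t: 35.75
tcp_pos: [0.6364, 0.1491, 0.2855]
tool_rot: [-0.046, 0.999, 0.0, 0.006]
force: [-0.0, 0.4, -0.4]
finger_gap: 1.0
gripper_force: 0.0
t: 37.0
tcp_pos: [0.5938, 0.4079, 0.28]
tool_rot: [-0.046, 0.999, 0.0, 0.0]
force: [0.6, -0.9, -0.5]
finger_gap: 0.999
gripper_force: 0.0
dark 4216.0 [[212, 181], [215, 222], [253, 233], [238, 237], [220, 235], [220, 243], [289, 244], [289, 193], [262, 188], [253, 177]]
pred top corners [[212.5, 180.3], [253.9, 175.5], [258.2, 216.6], [216.5, 221.4]]
pred scene [[[462.0, 190.4], [428.7, 209.5], [388.7, 185.6]], [[451.8, 229.0], [420.2, 248.9], [383.2, 224.1]]]
scene [[402, 140], [400, 153], [395, 148], [396, 140], [387, 140], [378, 155], [375, 187], [388, 184], [386, 210], [375, 206], [375, 214], [380, 218], [375, 221], [375, 274], [413, 267], [445, 247], [454, 220], [454, 185], [436, 173], [417, 166], [399, 180], [380, 176], [381, 166], [397, 165], [401, 154], [432, 155], [405, 152]]
0 tubes (96, np.float64(317.8), np.float64(241.9)) (104, np.float64(294.8), np.float64(250.7)) pot (373, np.float64(317.5), np.float64(201.8)) bottle (286, np.float64(390.4), np.float64(157.8))
now tubes (105, np.float64(318.1), np.float64(241.0)) (110, np.float64(293.2), np.float64(250.4)) pot (326, np.float64(317.3), np.float64(202.5)) bottle (287, np.float64(390.2), np.float64(157.3))
```

The foam top's corners match the seated prediction at the right height to about 1.5 px (around 4 mm), and the bystanders are where they were. The arm is clear, so I hand in.

```bash
python3 -c "
from station import manip
print(manip.sign_off())"
```

```text
the job is handed in; nothing more can be done
None
```

The tube is packed (canister in the base, tube in the canister, cap on the shoulder, foam top set square on the base) and the job was handed in at about 37 s; the final check showed the foam top within about 4 mm of its seated position and the bystanders in place, but sign-off returned no verdict.

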